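# Pack the candle gift tray

### The arm

A 6-joint arm with a two-finger parallel gripper is mounted at the origin on the work surface. World frame = base frame: x ahead of the robot, y to its left, z up, the work surface at z = 0. Lengths are in mm, angles in rad, forces in N, time in s.
With the tool pointing down it reaches from about 300 to 875 mm from the base axis. Payload 6.4 kg.
Tool frame: the origin (TCP) lies at the very end of the fingers, on their centre line; the grasp point (between the pads) lies 19 mm behind it; z points along the fingers, x is the direction in which the jaws open and shut, and the axes are right-handed (so a half turn about z gives the same grasp; the last joint's range is limited). The gripper opens to 88 mm and grips with 3 to 60 N. Pads are 18 mm wide; open, the fingers measure 123 mm over their backs; the gripper's body (75 mm by 187 mm) begins 45 mm behind the grasp point.
Start: joints at [-1.487, 0.181, 1.607, -0, 1.354, -0.206], TCP at [164.328, -551.033, 238.714] pointing down, gripper open.
Joint ranges: [-2.99, 2.99], [-0.89, 2.07], [0.3, 2.58], [-1.14, 4.28], [0, 2.63], [-3.12, 3.12]. Speed limits (rad/s): [2.57, 2.57, 3.01, 3.14, 3.14, 3.14].

### API

Orientations are given as a unit quaternion [x, y, z, w].
In Python, from cell import ctrl, eyes, workorder gives the robot as it stands. The module is installed in compiled form; this text tells all that it offers.
- The arm moves only by the tool send_rows, never from a script. Its argument "increments" is a list of rows, each a list of 7 numbers: the closure in counts, from 0 (fully open) to 255 (shut), then the shift along the tool's x, y, z in cm, then the turn, a rotation vector about the tool's x, y, z in rad. A call has 1 to 10 rows; each row shifts and turns the commanded pose from where the row before left it, along the tool's axes as they then stand; what a row does not reach is not made up. A row lasts 1/10 s, in which the tool goes at most 50 mm and 8.59 degrees, less where a joint would pass 70% of its speed; a pose out of reach is approached as far as the arm can. A call with a gripper value outside its range is refused whole. The fingers move at their own pace and stop on an object; "newtons" is the grip in N (left out, the last holds). Time passes only in rows, so rows that do not move let the fingers close. It gives the time, the measured TCP pose, the force and the opening at its end, in the units of the state.
- ctrl.state(): the state, without advancing time (a new reading comes with each control period).
- eyes.get_image(name): name is "side" or "top" or "wrist"; returns (picture, depth): 480x640x3 uint8, red, green, blue; 480x640 float32, mm along the optical axis (not along the pixel's ray), 0 where there is no reading.
- eyes.camera_info(name): a dict with "mtx" (3x3 intrinsics, pixels), "k1" (the pictures are not rectified: a ray, as slopes to the right and down, at radius r is drawn at 1 + k1 r^2 times it, then the intrinsics apply), "pose" (4x4, takes a point from camera to world coordinates). Camera axes: x right, y down, z forward; pixel columns grow to the right and rows downward; lengths in mm; the calibration is good to about 2 mm. A picture is of the moment at which its call begins: read the wrist's pose just before it. camera_info takes no time and is no camera call; for the wrist camera it gives the pose at the moment of the call.
- workorder.hand_in(): hands the job in, once; it reports no verdict.
The state is a dict: "clock": time; "q": joint angles; "qvel": joint speeds; "joint_torque": joint torques, N m; "tcp_pos": TCP position; "tool_rot": TCP orientation; "force": force on the tool from outside, world axes, zero at the start; "ft_torque": the same for the moment, N m; "opening": finger opening in mm.
Only numpy, scipy, OpenCV 4.12 (cv2) and the standard library are available. Lean on these libraries where they do the work, as an engineer would, in place of code of your own. Each camera call takes 0.05 s, during which the arm holds its last target.

### The job

Pack the gift tray: stand the low round tin in the large ring nest, the wooden candlestick in the small ring nest, the square carton in the square nest and the long box in the oblong nest, each upright and flat on the floor of its nest. Leave the tall tin and the short box where they stand; they belong to another set.

Things in the scene. Friction and masses are not known exactly. Their poses are not given: they have to be found in the camera images.
- low_tin: Low round aluminium candle tin, 60 mm diameter, 40 mm high. Origin: centre of the underside; z up. About 0.12 kg, on the table.
- candlestick: Small turned wooden candlestick, standing, 66 mm high: round foot 44 mm diameter and 8 mm high, thin waist (18 to 20 mm) from 16 to 30 mm, straight round cup 30 mm diameter from 40 mm up to the top at 66 mm. Origin: centre of the underside; z up. About 0.08 kg.
- square_carton: Plain brown square soap carton, 54 x 54 mm, 42 mm high. Origin: centre of the underside; z up. x and y along its sides. About 0.11 kg.
- long_box: The longer of two plywood boxes with a paper band: 34 mm along its x, 80 mm along its y, 40 mm high. Origin: centre of the underside; z up. About 0.09 kg.
- tall_tin: Look-alike, to be left: tall round aluminium tin, 60 mm diameter, 66 mm high. Origin: centre of the underside; z up. 
- short_box: Look-alike, to be left: the shorter plywood box with a paper band: 34 mm along its x, 46 mm along its y, 40 mm high. Origin: centre of the underside; z up. 
- nest_large_ring: Nest for the low tin: the larger ring, 78 mm inner diameter. One of four fixed cork nests, two by two in a dark wooden tray (205 x 246 mm, walls 18 mm high), centres 96 mm apart along the nest's x and 118 mm along y; their order changes. Origin: centre of its underside, 6 mm above the table; floor 3 mm and top of the 4 mm thick rim 9 mm above it.
- nest_small_ring: Nest for the candlestick: the smaller ring, 62 mm inner diameter. One of four fixed cork nests, two by two in a dark wooden tray (205 x 246 mm, walls 18 mm high), centres 96 mm apart along the nest's x and 118 mm along y; their order changes. Origin: centre of its underside, 6 mm above the table; floor 3 mm and top of the 4 mm thick rim 9 mm above it.
- nest_square: Nest for the square carton: square frame, 72 x 72 mm inside, sides along its x and y. One of four fixed cork nests, two by two in a dark wooden tray (205 x 246 mm, walls 18 mm high), centres 96 mm apart along the nest's x and 118 mm along y; their order changes. Origin: centre of its underside, 6 mm above the table; floor 3 mm and top of the 4 mm thick rim 9 mm above it.
- nest_long: Nest for the long box: oblong frame, inside 52 mm along its x and 98 mm along its y. One of four fixed cork nests, two by two in a dark wooden tray (205 x 246 mm, walls 18 mm high), centres 96 mm apart along the nest's x and 118 mm along y; their order changes. Origin: centre of its underside, 6 mm above the table; floor 3 mm and top of the 4 mm thick rim 9 mm above it.
Things that resemble listed ones, but are neither listed nor needed, are in the scene too. Leave any green look-alike of the square_carton alone.

How it is judged:
By the outcome, as a careful person would: the job done as asked, in the order asked, and still so for the second after the job is handed in, with the robot touching nothing.
It also fails if it takes over 99 s, if anything falls off the work surface, if the arm or the gripper's body presses on something with over 40 N, if the wrist force passes 120 N, or if a joint passes its speed limit or range.

## Working session

There is one attempt and no reset: what is moved stays moved. The work goes in short steps, Python scripts to look and compute and a tool call to move; the robot and the scene stay as the last step left them, time stands still between calls to the robot, and variables do not carry over. Pictures are saved under pics/ and viewed, and the job is handed in when it is done.

Besides the shell and the picture viewer there is one more tool, called after ">>>" as a command line: name --pt "numbers of a row" for each row, then --argument value for the rest. send_rows: Moves the arm, as the interface text tells. Its arguments: {"type":"object","properties":{"increments":{"type":"array","items":{"type":"array","items":{"type":"number"}}},"newtons":{"type":"number"}},"required":["increments"]}

```bash
mkdir -p pics; ls
python3 - <<'E'
from cell import ctrl,eyes
import cv2,numpy as np
s=ctrl.state();print(s)
for n in ("top","side"):
    im,d=eyes.get_image(n);i=eyes.camera_info(n);print(n,i)
    cv2.imwrite(f"pics/{n}0.png",im[:,:,::-1]);np.savez(f"{n}0.npz",im=im,d=d,mtx=i["mtx"],k1=i["k1"],pose=i["pose"])
    print((d>0).mean())
E
```

```text
pics
{'clock': 0.0, 'q': array([-1.48728860e+00,  1.81545404e-01,  1.60800564e+00,  6.70853961e-06,
        1.35375975e+00, -2.06226135e-01]), 'qvel': array([-0.00075816,  0.00023974, -0.00102423,  0.000985  ,  0.00186967,
       -0.00023078]), 'joint_torque': array([ 1.45358496e-03, -4.33862829e+01, -3.41845822e+01,  7.03536510e-02,
        3.85727081e-02, -1.52811385e-04]), 'tcp_pos': array([ 164.29051159, -550.48041368,  237.80881062]), 'tool_rot': array([ 8.01777667e-01, -5.97621816e-01, -5.66609402e-04, -6.45731383e-04]), 'force': array([-0.85720291, -0.84520089,  0.20591333]), 'ft_torque': array([ 0.03221995,  0.04985309, -0.01358915]), 'opening': 87.91851841586842}
top {'mtx': array([[456.31130761,   0.        , 323.90886328],
       [  0.        , 456.31130761, 241.52149283],
       [  0.        ,   0.        ,   1.        ]]), 'k1': -0.11483730521339465, 'pose': array([[-1.31140624e-02, -9.82032147e-01,  1.88257493e-01,
         4.29079424e+02],
       [-9.99801952e-01,  1.00595392e-02, -1.71715576e-02,
        -2.41730775e+01],
       [ 1.49692379e-02, -1.88445398e-01, -9.81969579e-01,
         9.84803100e+02],
       [ 0.00000000e+00,  0.00000000e+00,  0.00000000e+00,
         1.00000000e+00]])}
0.9959342447916667
side {'mtx': array([[498.14872322,   0.        , 323.53912884],
       [  0.        , 498.14872322, 240.05927456],
       [  0.        ,   0.        ,   1.        ]]), 'k1': -0.03825382117579192, 'pose': array([[ 9.89418192e-01, -7.94539683e-02,  1.21403083e-01,
         4.92480923e+02],
       [-1.44491281e-01, -6.15625653e-01,  7.74678853e-01,
        -8.86798606e+02],
       [ 1.31875432e-02, -7.84023037e-01, -6.20591626e-01,
         7.35267196e+02],
       [ 0.00000000e+00,  0.00000000e+00,  0.00000000e+00,
         1.00000000e+00]])}
0.996044921875
```

View pics/top0.png

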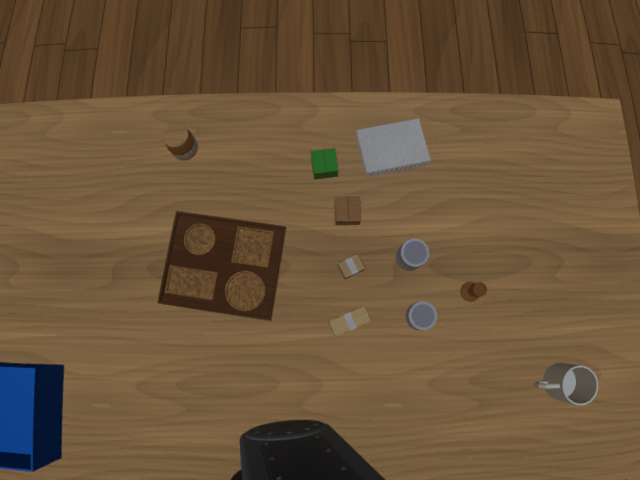

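View pics/side0.png

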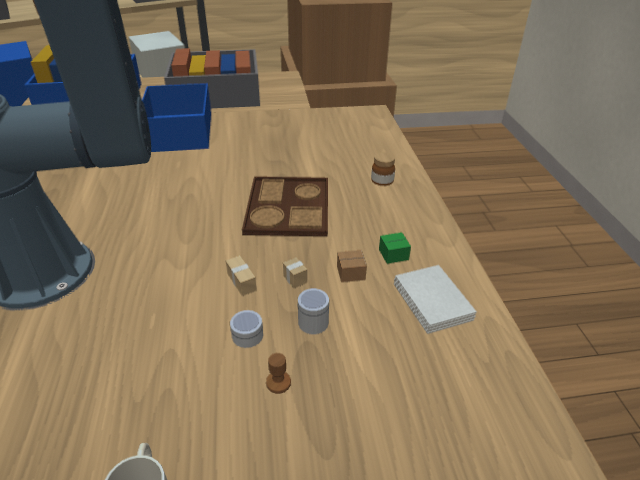

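Candidates in the top picture:
- **Low tin:** (422,316). The tall tin at (413,253) is taller in the side view, at (313,310).
- **Candlestick:** (473,290). The jar at (182,145) could be mistaken for it.
- **Carton:** brown, (347,210). The green one at (325,163) is left alone.
- **Long box:** (350,320). The short box is at (351,266).
- **Nests:** small ring (200,239), square (252,247), long (191,283), large ring (245,291).

Next I measure these with depth.

```bash
cat > h.py <<'E'
import numpy as np,cv2
def rays(uv,K,k1):
    uv=np.asarray(uv,float).reshape(-1,1,2)
    return cv2.undistortPoints(uv,np.asarray(K),np.array([k1,0,0,0,0.]),None,None,None,(3,50,1e-10)).reshape(-1,2) if False else cv2.undistortPoints(uv,np.asarray(K),np.array([k1,0,0,0,0.])).reshape(-1,2)
def cloud(im,d,K,k1,P):
    v,u=np.mgrid[:d.shape[0],:d.shape[1]]
    r=rays(np.c_[u.ravel(),v.ravel()],K,k1)
    pc=np.c_[r,np.ones(len(r))]*d.reshape(-1,1)
    w=pc@P[:3,:3].T+P[:3,3]
    return w.reshape(*d.shape,3)
def onplane(uv,z,K,k1,P):
    r=rays(uv,K,k1);dv=np.c_[r,np.ones(len(r))]@P[:3,:3].T;o=P[:3,3]
    return o+dv*((z-o[2])/dv[:,2])[:,None]
def project(p,K,k1,P):
    c=(np.atleast_2d(p)-P[:3,3])@P[:3,:3]
    s=c[:,:2]/c[:,2:];s=s*(1+k1*(s**2).sum(1,keepdims=True))
    return s*[K[0,0],K[1,1]]+[K[0,2],K[1,2]]
E
python3 - <<'E'
from h import *
out={}
for n in("top","side"):
    z=np.load(n+"0.npz");w=cloud(z["im"],z["d"],z["mtx"],z["k1"],z["pose"])
    H=w[...,2];reg=(w[...,0]>250)&(w[...,0]<850)&(abs(w[...,1])<420)&(z["d"]>0)
    tb=reg&(abs(H)<6);A=np.c_[w[tb][:,:2],np.ones(tb.sum())];c=np.linalg.lstsq(A,H[tb],rcond=None)[0];print(n,"table plane",c,np.std(H[tb]))
    m=(reg&(H>12)).astype(np.uint8)
    k,l,st,_=cv2.connectedComponentsWithStats(m)
    for i in range(1,k):
        if st[i,4]<60: continue
        p=w[l==i];h=np.percentile(p[:,2],97);t=p[p[:,2]>h-5]
        px=np.argwhere((l==i)&(H>h-5)).mean(0)[::-1]
        (cx,cy),(a,b),ang=cv2.minAreaRect(t[:,:2].astype(np.float32))
        print(n,"px",px.round(),"n",st[i,4],"h",h.round(1),"top mean",t[:,:2].mean(0).round(1),"rect",np.round([cx,cy,a,b,ang],1))
E
```

```text
top table plane [ 1.22484851e-03  1.70917805e-04 -3.78327640e-01] 1.9027175829300849
top px [175. 138.] n 727 h 77.8 top mean [833.6 277.3] rect [830.9 277.2  37.9  55.1   1.8]
top px [393. 153.] n 2041 h 27.6 top mean [ 815.1 -198.2] rect [ 820.4 -201.6   80.8  149.8    9.6]
top px [324. 160.] n 692 h 45.6 top mean [790.5 -42.8] rect [791.  -42.8  54.7  54.1   7.2]
top px [347. 209.] n 698 h 45.4 top mean [680.8 -91.6] rect [681.4 -91.1  53.7  54.4   1.7]
top px [221. 265.] n 1224 h 20.9 top mean [567. 180.] rect [567.8 179.7 248.4 206.   81. ]
top px [199. 239.] n 194 h 17.7 top mean [623.9 230.1] rect [624.3 230.4  68.   68.4  53.9]
top px [251. 247.] n 282 h 18.5 top mean [604.6 116.2] rect [606.1 113.6  80.6  80.5  81.2]
top px [415. 252.] n 807 h 69.7 top mean [ 580.4 -226.6] rect [ 580.5 -227.6   56.6   58.4    1.7]
top px [351. 266.] n 395 h 43.3 top mean [558.3 -96.6] rect [558.4 -96.2  34.   45.2  24.7]
top px [190. 282.] n 296 h 17.8 top mean [529.2 246.8] rect [529.6 245.6 106.6  58.8  81.7]
top px [244. 291.] n 236 h 17.8 top mean [509.4 129.6] rect [510.5 128.5  83.6  8
[... 1005 characters left out ...]
  55.7  57.6   4.9]
side px [351. 260.] n 711 h 43.5 top mean [677.8 -94.7] rect [678.  -93.1  54.5  57.9   1.1]
side px [240. 269.] n 665 h 41.7 top mean [440.7 -93.4] rect [440.6 -91.4  35.7  82.2  22.4]
side px [294. 266.] n 452 h 41.7 top mean [554.7 -98.7] rect [555.1 -97.6  35.5  49.8  26.4]
side px [427. 296.] n 2104 h 27.1 top mean [ 814.1 -204.7] rect [ 821.5 -202.4   89.9  149.9   11.9]
side px [313. 300.] n 1131 h 67.9 top mean [ 577.3 -228.4] rect [ 577.3 -227.6   58.2   57.7   52.7]
side px [245. 322.] n 926 h 43.5 top mean [ 448.9 -243.3] rect [ 449.1 -242.3   58.    59.5   39.9]
side px [276. 360.] n 566 h 68.5 top mean [ 499.3 -359. ] rect [ 499.6 -358.4   29.6   28.3   85.9]
```

```bash
cat >> h.py <<'E'
from scipy.spatial.transform import Rotation as R
def togo(s,tgt,psi):
    """tool-frame shift cm and rotvec to go from measured pose s to tgt(mm), yaw psi deg, pointing down"""
    r0=R.from_quat(s["tool_rot"]);c,q=np.cos(np.radians(psi)),np.sin(np.radians(psi))
    rt=R.from_matrix(np.array([[c,q,0],[q,-c,0],[0,0,-1]]))
    return (r0.inv().apply(np.array(tgt)-s["tcp_pos"])/10).round(2),(r0.inv()*rt).as_rotvec().round(3)
E
python3 - <<'E'
from h import *
z=np.load("top0.npz");im=z["im"][180:350,310:510,::-1]
cv2.imwrite("pics/crop0.png",cv2.resize(im,None,fx=3.5,fy=3.5,interpolation=cv2.INTER_CUBIC))
E
```

```text
(no output)
```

View pics/crop0.png

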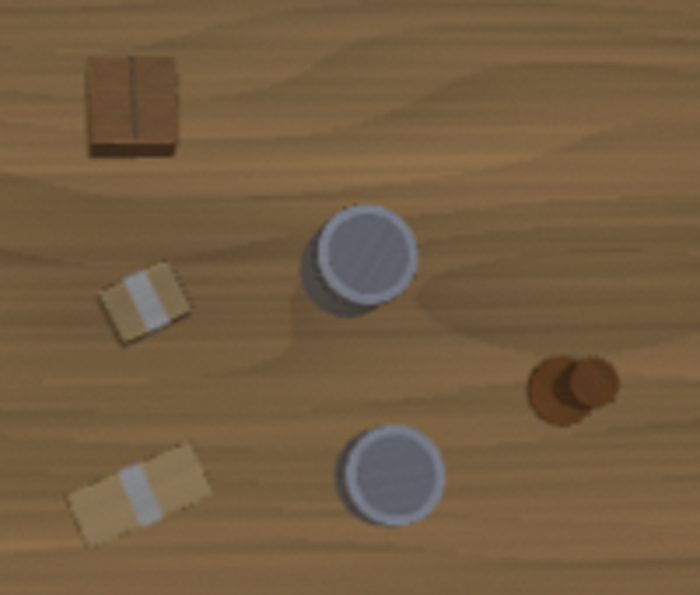

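>>> send_rows --pt "0 0 0 0 0 0 -0.126" --pt "0 0 0 0 0 0 -0.126" --pt "0 0 0 0 0 0 -0.126" --pt "0 0 0 0 0 0 -0.126" --pt "0 0 0 0 0 0 -0.126" --pt "0 0 0 0 0 0 -0.126" --pt "0 0 0 0 0 0 -0.126" --pt "0 0 0 0 0 0 -0.126" --pt "0 0 0 0 0 0 -0.123"

```text
clock: 1.0
tcp_pos: [164.3, -550.7, 238.2]
tool_rot: [0.997, -0.072, -0.0, -0.001]
force: [0.1, -0.1, 0.1]
opening: 88.1
```

The crop shows a short tin at crop (393,475), against the tall one at (367,255) with its side visible. The long box is at (140,493), the brown carton at (132,105) and the candlestick at (575,385). Going above the low tin.

>>> send_rows --pt "0 2.38 -3.475 0.8 0 0 0" --pt "0 2.38 -3.475 0.8 0 0 0" --pt "0 2.38 -3.475 0.8 0 0 0" --pt "0 2.38 -3.475 0.8 0 0 0" --pt "0 2.38 -3.475 0.8 0 0 0" --pt "0 2.38 -3.475 0.8 0 0 0" --pt "0 2.38 -3.475 0.8 0 0 0" --pt "0 2.38 -3.475 0.8 0 0 0" --pt "0 2.38 -3.475 0.8 0 0 0" --pt "0 2.38 -3.475 0.8 0 0 0"

```text
clock: 2.0
tcp_pos: [452.4, -241.4, 158.2]
tool_rot: [0.997, -0.075, -0.0, -0.0]
force: [0.9, -0.1, -0.2]
opening: 88.1
```

```bash
cat >> h.py <<'E'
def snap(n,f):
    from cell import eyes,ctrl
    i=eyes.camera_info(n);im,d=eyes.get_image(n)
    cv2.imwrite(f"pics/{f}.png",im[:,:,::-1]);np.savez(f+".npz",im=im,d=d,mtx=i["mtx"],k1=i["k1"],pose=i["pose"])
    return im,d,cloud(im,d,i["mtx"],i["k1"],i["pose"])
def blobs(w,d,zlo,zband,mn=300):
    H=w[...,2];m=((d>0)&(H>zlo)&(H<zband[1])).astype(np.uint8)
    k,l,st,_=cv2.connectedComponentsWithStats(m)
    for i in range(1,k):
        if st[i,4]<mn: continue
        p=w[l==i];h=np.percentile(p[:,2],95);t=p[p[:,2]>h-5]
        (cx,cy),(a,b),ang=cv2.minAreaRect(t[:,:2].astype(np.float32))
        print("px",np.argwhere(l==i).mean(0)[::-1].round(),"n",st[i,4],"h",h.round(1),"rect",np.round([cx,cy,a,b,ang],1))
E
python3 - <<'E'
from h import *
from cell import ctrl
s=ctrl.state();print(s["tcp_pos"],togo(s,(451,-242.5,150),-8.5))
im,d,w=snap("wrist","w1");blobs(w,d,15,(15,100))
E
```

```text
[ 452.38010628 -241.4060819   158.20838583] (array([-0.12,  0.13,  0.82]), array([-0.   ,  0.   , -0.002]))
px [285.  26.] n 3487 h 42.0 rect [ 449.9 -108.3   34.6   39.9   22.8]
px [452.   8.] n 722 h 41.6 rect [ 554.9 -119.3    8.6   20.9   79.7]
px [518. 180.] n 10155 h 68.4 rect [ 578.8 -225.1   60.    59.    11.4]
px [318. 228.] n 6418 h 42.4 rect [ 450.2 -240.9   59.2   58.9   35.7]
px [403. 350.] n 465 h 39.6 rect [ 502.  -343.2   10.3    3.4    8. ]
px [416. 405.] n 345 h 67.9 rect [ 498.8 -365.5   11.7   25.9   74.5]
```

View pics/w1.png

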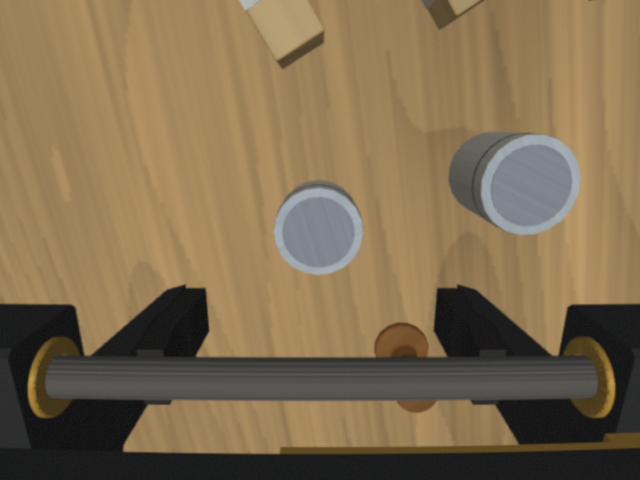

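The wrist view puts the low tin at px (318,228), h 42, centred at (450,-241), which matches the other views. The tall tin is at px (528,185), out of the way. Descending and gripping.

>>> send_rows --pt "0 -0.19 0.03 3 0 0 0" --pt "0 0 0 3.5 0 0 0" --pt "0 0 0 3.5 0 0 0" --pt "0 0 0 3 0 0 0" --pt "0 0 0 1.5 0 0 0" --pt "0 0 0 0 0 0 0" --pt "255 0 0 0 0 0 0" --pt "255 0 0 0 0 0 0" --pt "255 0 0 0 0 0 0" --pt "255 0 0 0 0 0 0" --newtons 25

```text
clock: 3.05
tcp_pos: [450.3, -243.6, 14.8]
tool_rot: [0.997, -0.075, 0.001, 0.001]
force: [-0.0, -0.4, 4.1]
opening: 59.3
```

>>> send_rows --pt "255 0 0 0 0 0 0" --pt "255 0 0 0 0 0 0" --pt "255 0 0 -2 0 0 0" --pt "255 0 0 -3 0 0 0" --pt "255 0 0 -3 0 0 0" --pt "255 0 0 -2 0 0 0"

```text
clock: 3.65
tcp_pos: [450.1, -243.4, 115.7]
tool_rot: [0.997, -0.075, 0.001, 0.001]
force: [0.3, 0.4, -0.8]
opening: 58.9
```

>>> send_rows --pt "255 0.03 -3.75 0 0 0 0" --pt "255 0.03 -3.75 0 0 0 0" --pt "255 0.03 -3.75 0 0 0 0" --pt "255 0.03 -3.75 0 0 0 0" --pt "255 0.03 -3.75 0 0 0 0" --pt "255 0.03 -3.75 0 0 0 0" --pt "255 0.03 -3.75 0 0 0 0" --pt "255 0.03 -3.75 0 0 0 0" --pt "255 0.03 -3.75 0 0 0 0" --pt "255 0.06 -3.75 0 0 0 0"

```text
clock: 4.65
tcp_pos: [508.7, 128.9, 113.7]
tool_rot: [0.997, -0.075, -0.0, -0.0]
force: [0.7, 0.5, -1.3]
opening: 59.2
```

Run:
```python
from h import *
from cell import ctrl
s=ctrl.state();print(s["tcp_pos"],s["opening"],togo(s,(509.4,126.5,24),-8.6))
im,d,w=snap("wrist","w2");blobs(w,d,11.5,(11.5,200))
```

```text
[508.74810852 128.91739658 113.73531785] 59.1943208104074 (array([0.1 , 0.23, 8.97]), array([-0.,  0.,  0.]))
px [339. 316.] n 80607 h 197.3 rect [511.9 149.1  29.3 119.5  81.5]
px [322.  77.] n 2695 h 17.0 rect [524.8 228.3  67.6  60.5  81.5]
px [495.  54.] n 2248 h 16.9 rect [621.2 223.4  51.1  69.4  83. ]
```

View pics/w2.png

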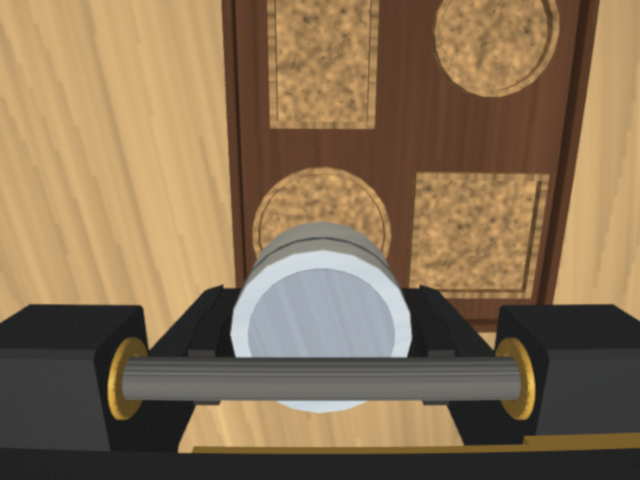

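Run:
```python
from h import *
z=np.load("w2.npz");a=(z["mtx"],z["k1"],z["pose"])
print(onplane([[231,325],[411,325],[321,411],[321,250],[322,335]],139,*a).round(1))
w=cloud(z["im"],z["d"],*a);m=(abs(w[...,2]-139)<4);print(m.sum(),w[m].mean(0));print(w[300,321],w[400,321])
# ring floor edge and nest ring points
H=w[...,2];print(H[200,320],H[250,480],H[180,320],H[176,318])
```

```text
[[480.8 139.4 139. ]
 [538.9 130.7 139. ]
 [504.9 102.2 139. ]
 [513.7 160.4 139. ]
 [509.6 131.5 139. ]]
19167 [510.47134634 139.37135622 139.96649515]
[511.20097014 143.99922861 139.34834152] [511.90375634 148.68867605 195.1807533 ]
8.970096149088448 9.713047084601499 9.842764423441196 9.37043321521557
```

>>> send_rows --pt "255 0.05 0.33 2.0 0 0 0" --pt "255 0 0 2.5 0 0 0" --pt "255 0 0 2.5 0 0 0" --pt "255 0 0 1.3 0 0 0" --pt "255 0 0 0.5 0 0 0" --pt "255 0 0 0 0 0 0"

```text
clock: 5.3
tcp_pos: [508.8, 123.8, 25.5]
tool_rot: [0.997, -0.075, -0.0, 0.0]
force: [0.3, -0.4, -1.4]
opening: 59.2
```

>>> send_rows --pt "255 0.0 -0.17 0.1 0 0 0" --pt "255 0 0 0.08 0 0 0" --pt "255 0 0 0 0 0 0" --pt "40 0 0 0 0 0 0" --pt "40 0 0 0 0 0 0" --pt "40 0 0 0 0 0 0" --pt "40 0 0 0 0 0 0"

```text
clock: 6.0
tcp_pos: [509.3, 125.6, 24.0]
tool_rot: [0.997, -0.075, 0.0, -0.0]
force: [0.7, 0.8, -0.6]
opening: 74.1
```

>>> send_rows --pt "40 0 0 -3 0 0 0" --pt "40 0 0 -4 0 0 0" --pt "40 0.4 3.0 -4 0 0 0" --pt "40 0.53 4 0 0 0 0" --pt "40 0.53 4 0 0 0 0" --pt "40 0.53 4 0 0 0 0" --pt "40 0.53 4 0 0 0 0" --pt "40 0.53 4 0 0 0 0" --pt "40 0.53 4 0 0 0 0" --pt "40 0.53 4 0 0 0 0"

```text
clock: 7.0
tcp_pos: [503.3, -188.6, 133.9]
tool_rot: [0.997, -0.075, 0.0, 0.0]
force: [-0.0, 0.5, 0.4]
opening: 74.1
```

>>> send_rows --pt "0 0.53 4 0 0 0 0" --pt "0 0.53 4 0 0 0 0" --pt "0 0.53 4 0 0 0 0" --pt "0 0.4 3 0 0 0 0" --pt "0 0 0 0 0 0 0"

```text
clock: 7.5
tcp_pos: [500.3, -342.3, 133.9]
tool_rot: [0.997, -0.077, 0.0, 0.001]
force: [0.0, -0.2, 0.1]
opening: 88.1
```

Run:
```python
from h import *
from cell import ctrl
s=ctrl.state();print(s["tcp_pos"],s["opening"],togo(s,(500.5,-358,34),-8.6))
im,d,w=snap("wrist","w3");blobs(w,d,50,(50,90),100)
im,d,w=snap("top","t3");blobs(w[200:360,120:330],d[200:360,120:330],20,(20,90),100)
c=cv2.imread("pics/t3.png")[190:340,140:520];cv2.imwrite("pics/t3c.png",cv2.resize(c,None,fx=2,fy=2))
```

```text
[ 500.29165092 -342.33607265  133.92255556] 88.12230084065705 (array([ 0.25,  1.53, 10.  ]), array([ 0.002, -0.001, -0.004]))
px [442.  28.] n 6815 h 68.5 rect [ 576.9 -240.5   28.9   59.7   81.8]
px [325. 275.] n 2451 h 67.7 rect [ 500.6 -356.5   29.7   29.1   82.1]
px [124.  89.] n 716 h 52.1 rect [511.2 125.7  59.3  57.7  89.1]
```

View pics/w3.png

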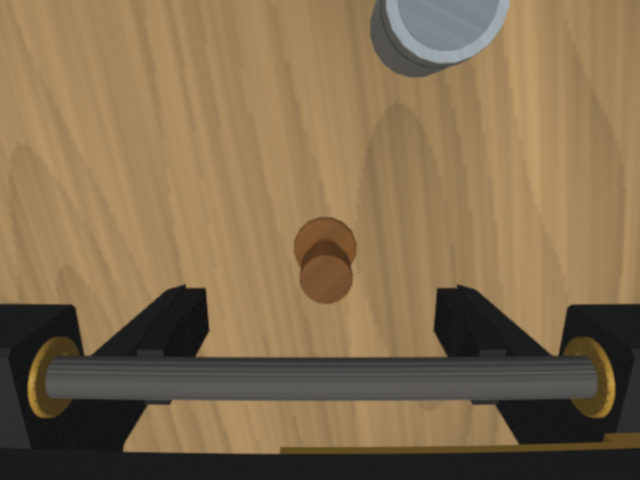

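View pics/t3c.png

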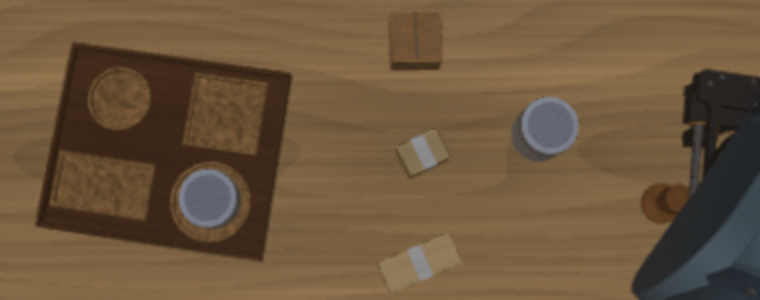

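The tin stands in the large ring at (511,126), with its top 49 mm up plus the known bias. The wrist view shows the candlestick cup at px (326,278), centred at (500.6,-356.8). Gripping the cup.

>>> send_rows --pt "0 0.25 1.3 1 0 0 0" --pt "0 0 0 3 0 0 0" --pt "0 0 0 3 0 0 0" --pt "0 0 0 2 0 0 0" --pt "0 0 0 0.75 0 0 0" --pt "0 0 0 0 0 0 0"

```text
clock: 8.2
tcp_pos: [500.8, -350.2, 34.8]
tool_rot: [0.997, -0.074, -0.001, -0.001]
force: [-0.1, 0.4, -0.1]
opening: 88.4
```

>>> send_rows --pt "255 0 0 0 0 0 0" --pt "255 0 0 0 0 0 0" --pt "255 0 0 0 0 0 0" --pt "255 0 0 0 0 0 0" --pt "255 0 0 0 0 0 0" --pt "255 0 0 0 0 0 0" --newtons 20

```text
clock: 8.8
tcp_pos: [501.4, -351.6, 36.5]
tool_rot: [0.997, -0.075, 0.0, 0.0]
force: [-0.3, -0.4, -0.0]
opening: 42.2
```

>>> send_rows --pt "120 0.07 0.48 0 0 0 0" --pt "120 0 0 0 0 0 0" --pt "120 0 0 0 0 0 0"

```text
clock: 9.1
tcp_pos: [501.2, -356.6, 36.2]
tool_rot: [0.997, -0.075, -0.0, -0.0]
force: [0.4, -0.1, 0.4]
opening: 46.4
```

>>> send_rows --pt "255 0 0 0 0 0 0" --pt "255 0 0 0 0 0 0" --pt "255 0 0 0 0 0 0" --pt "255 0 0 0 0 0 0" --pt "255 0 0 0 0 0 0"

```text
clock: 9.6
tcp_pos: [501.2, -356.2, 36.2]
tool_rot: [0.997, -0.075, -0.0, -0.0]
force: [0.6, 0.5, 0.2]
opening: 29.3
```

>>> send_rows --pt "255 0 0 -2 0 0 0" --pt "255 0 0 -4 0 0 0" --pt "255 0 0 -4 0 0 0" --pt "255 0.21 -3.98 0 0 0 0" --pt "255 0.21 -3.98 0 0 0 0" --pt "255 0.21 -3.98 0 0 0 0" --pt "255 0.21 -3.98 0 0 0 0" --pt "255 0.21 -3.98 0 0 0 0" --pt "255 0.21 -3.98 0 0 0 0" --pt "255 0.21 -3.98 0 0 0 0"

```text
clock: 10.6
tcp_pos: [557.5, -81.4, 136.3]
tool_rot: [0.997, -0.075, 0.0, -0.0]
force: [0.9, -0.3, -1.4]
opening: 28.8
```

>>> send_rows --pt "255 0.21 -3.98 0 0 0 0" --pt "255 0.21 -3.98 0 0 0 0" --pt "255 0.21 -3.98 0 0 0 0" --pt "255 0.21 -3.98 0 0 0 0" --pt "255 0.21 -3.98 0 0 0 0" --pt "255 0.21 -3.98 0 0 0 0" --pt "255 0.21 -3.98 0 0 0 0" --pt "255 0.21 -3.98 0 0 0 0" --pt "255 0 0 0 0 0 0"

```text
clock: 11.5
tcp_pos: [621.5, 234.1, 136.1]
tool_rot: [0.997, -0.073, 0.0, -0.001]
force: [0.9, -0.4, -0.5]
opening: 29.1
```

Run:
```python
from h import *
from cell import ctrl
s=ctrl.state();print(s["tcp_pos"],s["opening"],togo(s,(622,230,46),-8.6))
im,d,w=snap("wrist","w4");blobs(w,d,11.5,(11.5,25),150)
```

```text
[621.51426668 234.07110045 136.13328562] 29.099606515351756 (array([0.1 , 0.41, 9.01]), array([-0.002, -0.   ,  0.005]))
px [611. 114.] n 1269 h 24.4 rect [817.3 280.7  59.1  20.6  88.4]
px [237. 183.] n 6835 h 19.7 rect [575.8 245.6 117.3 205.6  81.3]
px [179. 228.] n 3548 h 16.9 rect [527.6 247.2 106.2  61.3  81.3]
px [323. 212.] n 1318 h 16.7 rect [623.5 240.8  53.1  69.7  79. ]
px [321. 422.] n 998 h 16.8 rect [600.3  90.2  28.   79.9  80.5]
px [345. 435.] n 719 h 19.4 rect [597.3  62.7 125.1  38.   11.6]
```

View pics/w4.png

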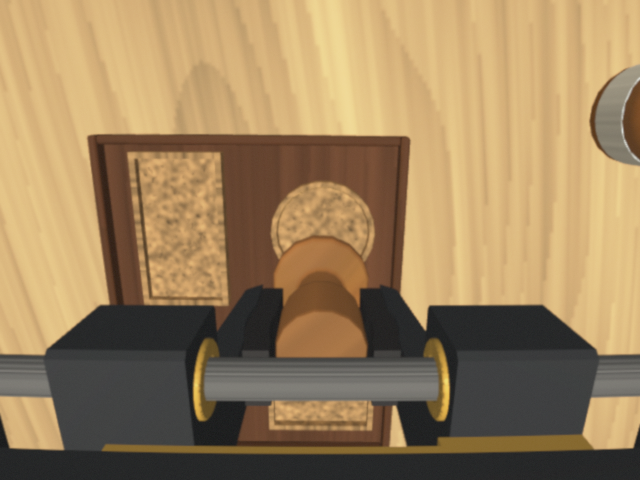

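>>> send_rows --pt "255 0.09 0.2 2 0 0 0" --pt "255 0 0 3 0 0 0" --pt "255 0 0 2.5 0 0 0" --pt "255 0 0 1.0 0 0 0" --pt "255 0 0 0.3 0 0 0" --pt "255 0 0 0 0 0 0"

```text
clock: 12.15
tcp_pos: [622.6, 226.7, 48.8]
tool_rot: [0.997, -0.075, 0.0, -0.0]
force: [0.2, 0.5, -2.2]
opening: 29.3
```

>>> send_rows --pt "255 -0.13 -0.44 0 0 0 0" --pt "255 0 0 0.2 0 0 0" --pt "255 0 0 0.12 0 0 0" --pt "255 0 0 0 0 0 0"

```text
clock: 12.55
tcp_pos: [621.7, 231.9, 45.3]
tool_rot: [0.997, -0.075, 0.0, -0.0]
force: [-0.7, 0.6, -1.1]
opening: 29.0
```

>>> send_rows --pt "255 0 0 0.03 0 0 0" --pt "130 0 0 0 0 0 0" --pt "130 0 0 0 0 0 0" --pt "130 0 0 0 0 0 0" --pt "130 0 0 0 0 0 0"

```text
clock: 13.05
tcp_pos: [621.7, 231.7, 44.8]
tool_rot: [0.997, -0.075, 0.0, -0.0]
force: [0.2, 0.3, 0.8]
opening: 43.1
```

>>> send_rows --pt "130 0 0 -2 0 0 0" --pt "130 0 0 -4 0 0 0" --pt "0 0 0 -4 0 0 0" --pt "0 1.0 3.0 0 0 0 0" --pt "0 1.33 3.9 0 0 0 0" --pt "0 1.33 3.9 0 0 0 0" --pt "0 1.33 3.9 0 0 0 0" --pt "0 1.33 3.9 0 0 0 0" --pt "0 1.33 3.9 0 0 0 0" --pt "0 1.33 3.9 0 0 0 0"

```text
clock: 14.05
tcp_pos: [671.1, -44.4, 144.9]
tool_rot: [0.997, -0.075, 0.0, -0.0]
force: [0.7, -0.3, 0.4]
opening: 88.2
```

>>> send_rows --pt "0 1.33 3.9 0 0 0 0" --pt "0 0 0 0 0 0 -0.085" --pt "0 0 0 0 0 0 -0.085" --pt "0 0 0 0 0 0 0"

```text
clock: 14.45
tcp_pos: [678.2, -83.9, 144.6]
tool_rot: [1.0, 0.01, -0.0, -0.0]
force: [0.0, 0.7, 0.4]
opening: 87.8
```

Run:
```python
from h import *
from cell import ctrl
s=ctrl.state();print(s["tcp_pos"],s["opening"],togo(s,(679.5,-92,13),1.5))
im,d,w=snap("wrist","w5");blobs(w,d,25,(25,90),100)
im,d,w=snap("top","t5");blobs(w[200:360,120:330],d[200:360,120:330],25,(25,90),100)
im,d,w=snap("side","s5");blobs(w[150:360,200:500],d[150:360,200:500],25,(25,90),100)
```

```text
[678.15080542 -83.91223695 144.5820888 ] 87.80835954270692 (array([ 0.12,  0.81, 13.16]), array([-0.   ,  0.   , -0.006]))
px [500. 173.] n 8548 h 43.9 rect [788.6 -42.4  55.2  54.5   6.7]
px [323. 245.] n 7339 h 43.9 rect [ 6.795e+02 -9.080e+01  5.410e+01  5.450e+01  1.000e-01]
px [136. 248.] n 4247 h 41.9 rect [556.7 -95.6  36.2  46.5  24.5]
px [  9. 264.] n 892 h 41.2 rect [ 469.  -111.5   26.9   10.4   84.2]
px [549. 314.] n 1017 h 26.2 rect [ 847.  -148.    52.1   55.7    9.8]
px [504. 302.] n 130 h 26.3 rect [ 807.3 -133.4   22.4   11.4   11.1]
px [518. 316.] n 121 h 26.2 rect [ 820.5 -143.9   10.8   19.7   35.7]
px [179. 427.] n 4389 h 68.1 rect [ 579.4 -212.1   35.8   59.2   89.7]
px [479. 426.] n 655 h 26.1 rect [ 808.3 -235.3   43.1   42.3   89.2]
px [74. 35.] n 219 h 77.7 rect [623.1 228.6  28.2  28.1   4.3]
px [119.  87.] n 402 h 52.5 rect [517.3 136.5  35.2  58.2  62.1]
px [183.   8.] n 190 h 76.4 rect [838.7 278.5  53.1  54.9   9.9]
px [67. 59.] n 443 h 50.4 rect [509.  125.5  55.3  61.2  28.5]
px [195.  94.] n 522 h 43.2 rect [787.1 -43.8  55.4  59.1   7.6]
px [151. 112.] n 579 h 43.3 rect [ 6.781e+02 -9.350e+01  5.520e+01  5.590e+01  6.000e-01]
px [ 40. 121.] n 539 h 41.4 rect [440.4 -91.1  35.4  83.6  23.3]
px [ 95. 119.] n 349 h 41.1 rect [554.6 -97.9  35.9  48.1  24.7]
px [237. 142.] n 732 h 27.4 rect [ 831.2 -205.4  105.7  136.8   11.2]
px [113. 157.] n 994 h 67.7 rect [ 577.3 -227.1   58.6   58.1   31.3]
px [241. 165.] n 114 h 27.3 rect [ 824.3 -260.2   59.1   33.3    8. ]
```

View pics/w5.png

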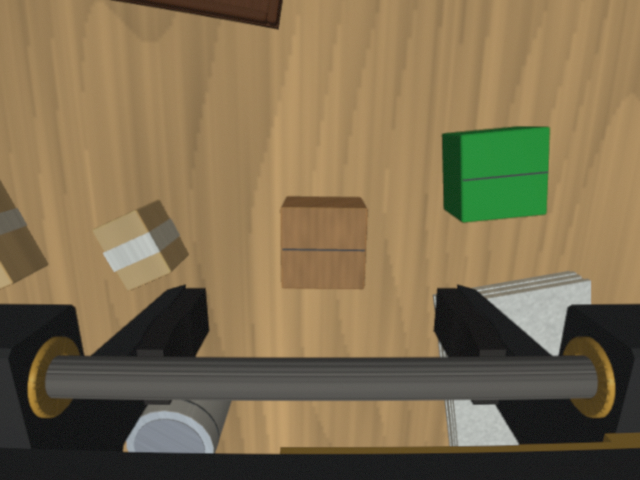

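View pics/s5.png

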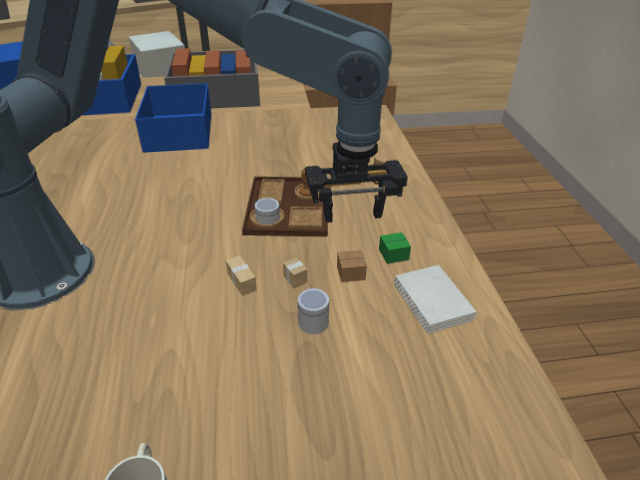

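>>> send_rows --pt "0 0.1 0.75 2 0 0 0" --pt "0 0 0 3.5 0 0 0" --pt "0 0 0 3 0 0 0" --pt "0 0 0 0 0 0 0"

```text
clock: 15.0
tcp_pos: [675.8, -89.2, 54.6]
tool_rot: [1.0, 0.01, -0.004, -0.001]
force: [-0.5, 1.2, -0.7]
opening: 88.1
```

>>> send_rows --pt "0 0.25 0.2 1 0 0 0" --pt "0 0 0 2 0 0 0" --pt "0 0 0 1.1 0 0 0" --pt "0 0 0 0 0 0 0" --pt "0 0 0 0 0 0 0"

```text
clock: 15.5
tcp_pos: [682.6, -92.8, 19.7]
tool_rot: [1.0, 0.01, 0.001, 0.0]
force: [0.3, -0.7, 0.3]
opening: 87.7
```

>>> send_rows --pt "0 -0.3 -0.1 0 0 0 0" --pt "0 0 0 0 0 0 0" --pt "0 0 0 0 0 0 0"

```text
clock: 15.8
tcp_pos: [679.3, -91.8, 19.6]
tool_rot: [1.0, 0.01, 0.001, 0.0]
force: [-0.1, 0.4, 0.1]
opening: 88.5
```

>>> send_rows --pt "0 0 0 0.4 0 0 0" --pt "0 0 0 0.25 0 0 0" --pt "255 0 0 0 0 0 0" --pt "255 0 0 0 0 0 0" --pt "255 0 0 0 0 0 0" --pt "255 0 0 0 0 0 0" --pt "255 0 0 0 0 0 0" --pt "255 0 0 0 0 0 0" --pt "255 0 0 0 0 0 0" --newtons 25

```text
clock: 16.7
tcp_pos: [679.1, -91.8, 12.4]
tool_rot: [1.0, 0.01, 0.0, 0.0]
force: [0.7, -1.0, 0.8]
opening: 53.7
```

>>> send_rows --pt "255 0 0 -2 0 0 0" --pt "255 0 0 -3 0 0 0" --pt "255 0 0 -3 0 0 0.085" --pt "255 0 0 -2 0 0 0.085" --pt "255 -1.74 -3.22 0 0 0 0" --pt "255 -1.74 -3.22 0 0 0 0" --pt "255 -1.74 -3.22 0 0 0 0" --pt "255 -1.74 -3.22 0 0 0 0" --pt "255 -1.74 -3.22 0 0 0 0" --pt "255 -1.74 -3.22 0 0 0 0"

```text
clock: 17.7
tcp_pos: [603.6, 116.2, 112.1]
tool_rot: [0.997, -0.075, -0.0, 0.0]
force: [-0.2, 0.3, -1.9]
opening: 53.7
```

>>> send_rows --pt "255 0 0 0 0 0 0" --pt "255 0 0 0 0 0 0"

```text
clock: 17.9
tcp_pos: [604.2, 115.5, 112.2]
tool_rot: [0.997, -0.074, -0.0, 0.0]
force: [0.6, 0.3, -2.0]
opening: 53.7
```

Run:
```python
from h import *
from cell import ctrl
s=ctrl.state();print(s["tcp_pos"],s["opening"],togo(s,(604.6,115,22),-8.6))
im,d,w=snap("wrist","w6");blobs(w,d,11.5,(11.5,25),150)
```

```text
[604.21346316 115.49846821 112.15631236] 53.73349619372621 (array([0.05, 0.04, 9.02]), array([0.   , 0.   , 0.002]))
px [ 71. 146.] n 4643 h 19.6 rect [466.1 183.5 178.    8.   81. ]
px [149.  76.] n 3239 h 16.9 rect [524.8 229.2  69.5  61.5  80.4]
px [322.  55.] n 2037 h 16.9 rect [621.1 223.2  50.4  69.7  81.8]
px [411. 126.] n 3195 h 19.7 rect [664.2 166.9 148.3   6.8  81. ]
px [321.  52.] n 2185 h 24.0 rect [620.5 224.4  28.   41.6  79.3]
px [180. 216.] n 2071 h 16.7 rect [517.3 136.5  67.3  85.4  36.7]
px [322. 190.] n 1838 h 16.8 rect [607.7 138.1  36.1  79.7  81.1]
px [196. 220.] n 672 h 24.4 rect [528.1 137.   20.8  56.5  27.1]
px [168. 327.] n 240 h 19.6 rect [496.9  71.1   6.9  14.4  78.5]
```

View pics/w6.png

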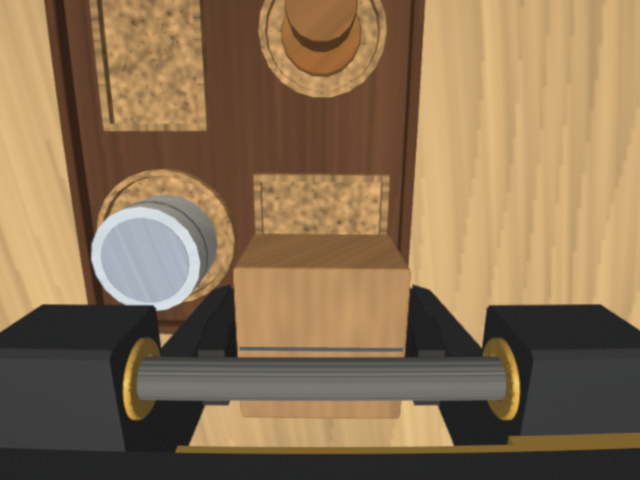

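>>> send_rows --pt "255 0.0 0 2 0 0 0" --pt "255 0 0 2.5 0 0 0" --pt "255 0 0 2 0 0 0" --pt "255 0 0 1.2 0 0 0" --pt "255 0 0 0.6 0 0 0" --pt "255 0 0 0.3 0 0 0" --pt "255 0 0 0 0 0 0"

```text
clock: 18.65
tcp_pos: [605.1, 114.5, 26.6]
tool_rot: [0.997, -0.075, 0.0, -0.0]
force: [-0.9, 0.1, -1.6]
opening: 53.8
```

>>> send_rows --pt "255 0 -0.1 0.3 0 0 0" --pt "255 0 0 0.2 0 0 0" --pt "255 0 0 0 0 0 0" --pt "255 0 0 0 0 0 0"

```text
clock: 19.05
tcp_pos: [604.8, 115.9, 21.5]
tool_rot: [0.997, -0.075, 0.0, 0.0]
force: [-0.2, -0.6, -1.7]
opening: 53.4
```

>>> send_rows --pt "64 0 0 0 0 0 0" --pt "64 0 0 0 0 0 0" --pt "64 0 0 0 0 0 0" --pt "64 0 0 -2 0 0 0" --pt "64 0 0 -4 0 0 0" --pt "64 0 0 -4 0 0 0" --pt "64 0 0 -1 0 0 0" --pt "64 0 0 0 0 0 0"

```text
clock: 19.85
tcp_pos: [606.4, 115.9, 133.7]
tool_rot: [0.997, -0.075, 0.002, -0.0]
force: [-0.4, -0.9, -0.6]
opening: 66.1
```

>>> send_rows --pt "64 -1.88 3.27 0 0 0 0" --pt "64 -1.88 3.27 0 0 0 0" --pt "64 -1.88 3.27 0 0 0 0" --pt "64 -1.88 3.27 0 0 0 0" --pt "64 -1.88 3.27 0 0 0 0" --pt "64 -1.88 3.27 0 0 0 0" --pt "64 -1.88 3.27 0 0 0 0"

```text
clock: 20.55
tcp_pos: [438.0, -91.1, 129.3]
tool_rot: [0.997, -0.075, -0.002, -0.001]
force: [-0.2, -0.7, 0.5]
opening: 65.9
```

>>> send_rows --pt "64 0 0 0 0 0 -0.137" --pt "64 0 0 0 0 0 -0.137" --pt "64 0 0 0 0 0 -0.137" --pt "64 0 0 0 0 0 -0.137" --pt "64 0 0 0 0 0 0"

```text
clock: 21.05
tcp_pos: [439.1, -90.3, 129.5]
tool_rot: [0.98, 0.198, -0.001, -0.001]
force: [-0.4, -0.1, 0.5]
opening: 65.8
```

Run:
```python
from h import *
from cell import ctrl
s=ctrl.state();print(s["tcp_pos"],s["opening"],togo(s,(441.5,-91,13),23))
im,d,w=snap("wrist","w7");blobs(w,d,25,(25,90),100)
im,d,w=snap("top","t7");blobs(w[200:360,120:330],d[200:360,120:330],25,(25,90),100)
```

```text
[439.11189708 -90.30516878 129.45347981] 65.82461159689662 (array([ 0.22,  0.19, 11.64]), array([-0.003,  0.002, -0.002]))
px [326. 239.] n 7492 h 41.9 rect [441.7 -89.4  34.1  80.3  22.6]
px [490. 305.] n 2820 h 41.9 rect [555.5 -95.5  34.2  46.1  23.5]
px [424. 440.] n 571 h 36.4 rect [ 567.4 -200.3   33.9    6.5   24.4]
px [74. 35.] n 223 h 77.5 rect [622.9 228.7  28.6  27.8  89.8]
px [131.  44.] n 737 h 53.8 rect [606.5 114.2  54.3  54.6  80.2]
px [124.  89.] n 708 h 52.2 rect [511.1 125.8  59.5  57.9  86.9]
```

View pics/w7.png

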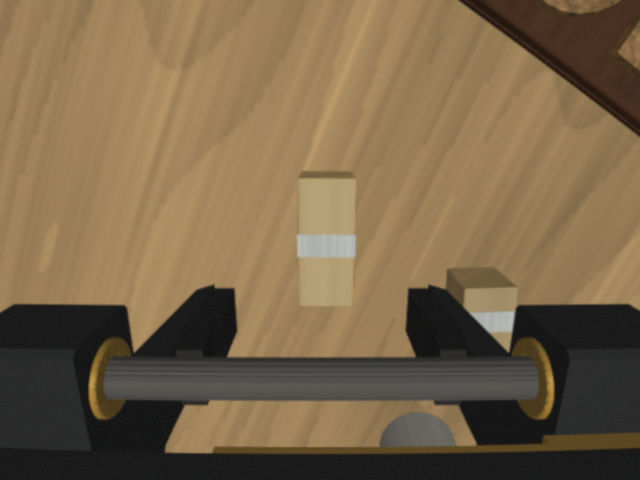

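View pics/t7.png

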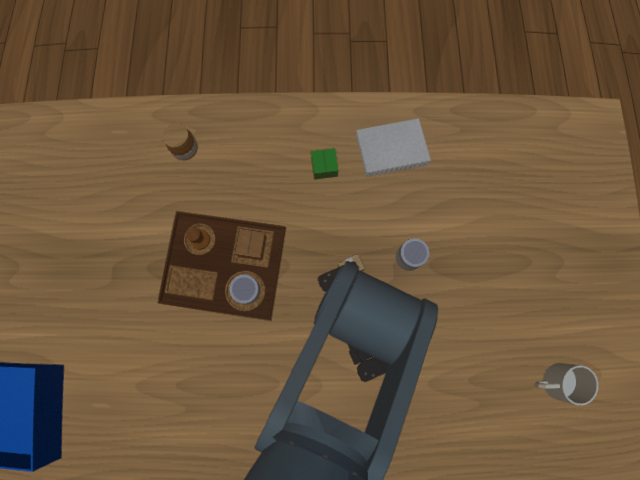

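Carton is at (606.5,114) and h 51 after bias, so flat in its nest. The wrist view shows the long box at px (327,240), centred at (441.7,-90) and aligned with the jaws.

>>> send_rows --pt "64 0.2 0.05 2 0 0 0" --pt "64 0 0 3 0 0 0" --pt "64 0 0 3 0 0 0" --pt "64 0 0 2 0 0 0" --pt "64 0 0 1 0 0 0" --pt "64 0 0 0.5 0 0 0" --pt "64 0 0 0 0 0 0" --pt "64 0 0 0 0 0 0"

```text
clock: 21.95
tcp_pos: [443.1, -90.8, 17.0]
tool_rot: [0.98, 0.197, 0.001, 0.0]
force: [-0.3, -0.4, -0.2]
opening: 66.2
```

>>> send_rows --pt "64 -0.12 -0.05 0.4 0 0 0" --pt "64 0 0 0 0 0 0" --pt "255 0 0 0 0 0 0" --pt "255 0 0 0 0 0 0" --pt "255 0 0 0 0 0 0" --pt "255 0 0 0 0 0 0" --pt "255 0 0 0 0 0 0" --pt "255 0 0 0 0 0 0" --newtons 20

```text
clock: 22.75
tcp_pos: [441.2, -90.5, 12.4]
tool_rot: [0.98, 0.198, 0.0, 0.0]
force: [0.1, -0.4, 0.5]
opening: 34.1
```

>>> send_rows --pt "255 0 0 -2 0 0 0" --pt "255 0 0 -3 0 0 0.137" --pt "255 0 0 -3 0 0 0.137" --pt "255 0 0 -3 0 0 0.137" --pt "255 0 0 0 0 0 0.137" --pt "255 0.386 -3.84 0 0 0 0" --pt "255 0.386 -3.84 0 0 0 0" --pt "255 0.386 -3.84 0 0 0 0" --pt "255 0.386 -3.84 0 0 0 0" --pt "255 0.386 -3.84 0 0 0 0"

```text
clock: 23.75
tcp_pos: [488.9, 98.0, 122.2]
tool_rot: [0.997, -0.075, -0.0, 0.0]
force: [1.2, -0.5, -0.4]
opening: 33.6
```

>>> send_rows --pt "255 0.386 -3.84 0 0 0 0" --pt "255 0.386 -3.84 0 0 0 0" --pt "255 0.386 -3.84 0 0 0 0" --pt "255 0.386 -3.84 0 0 0 0" --pt "255 0 0 0 0 0 0" --pt "255 0 0 0 0 0 0"

```text
clock: 24.35
tcp_pos: [526.5, 246.5, 121.6]
tool_rot: [0.997, -0.074, -0.001, 0.0]
force: [-0.4, -1.0, -1.2]
opening: 34.0
```

Run:
```python
from h import *
from cell import ctrl
s=ctrl.state();print(s["tcp_pos"],s["opening"],togo(s,(527.2,246,21.4),-8.6))
im,d,w=snap("wrist","w8");blobs(w,d,11.5,(11.5,25),150)
```

```text
[526.53521903 246.45266579 121.64150732] 33.96020822409941 (array([ 0.08,  0.03, 10.02]), array([0.001, 0.001, 0.002]))
px [411. 179.] n 7391 h 19.7 rect [576.3 249.1 110.5 205.5  80.7]
px [324. 167.] n 1346 h 16.9 rect [532.8 281.   38.1  60.   80. ]
px [464. 226.] n 1845 h 16.7 rect [620.1 235.1  69.3  63.6  42.5]
px [463. 231.] n 2074 h 24.4 rect [617.9 234.9  40.2  31.2  44.6]
px [251. 426.] n 393 h 19.5 rect [454.2 111.7  39.6   6.3  81. ]
px [402. 426.] n 323 h 16.9 rect [563.1  96.1  12.   32.9   7.7]
```

View pics/w8.png

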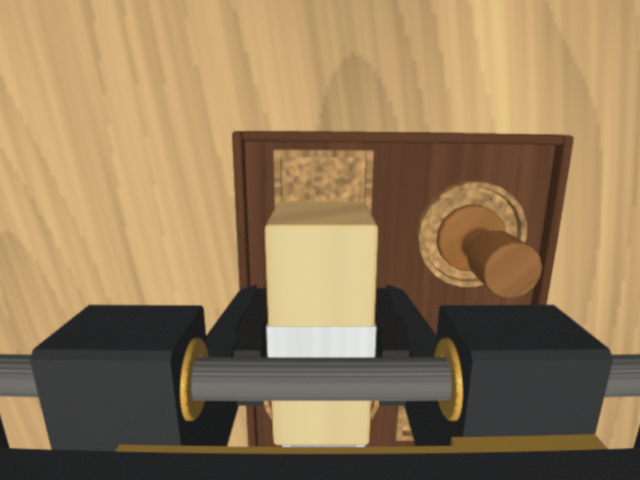

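>>> send_rows --pt "255 0.08 0 2 0 0 0" --pt "255 0 0 2.5 0 0 0" --pt "255 0 0 2.5 0 0 0" --pt "255 0 0 1.5 0 0 0" --pt "255 0 0 0.6 0 0 0" --pt "255 0 0 0.3 0 0 0" --pt "255 0 0 0 0 0 0" --pt "255 0 0 0 0 0 0"

```text
clock: 25.2
tcp_pos: [528.8, 246.1, 29.4]
tool_rot: [0.997, -0.075, 0.001, -0.0]
force: [-0.2, 0.8, 0.2]
opening: 33.8
```

>>> send_rows --pt "255 -0.12 0 0.4 0 0 0" --pt "255 0 0 0.25 0 0 0" --pt "255 0 0 0 0 0 0" --pt "255 0 0 0 0 0 0"

```text
clock: 25.6
tcp_pos: [526.6, 246.1, 21.7]
tool_rot: [0.997, -0.075, -0.0, 0.0]
force: [0.1, -0.3, -0.0]
opening: 34.2
```

Release (opening to about 48 mm), rise, and back off.

>>> send_rows --pt "115 0 0 0.02 0 0 0" --pt "115 0 0 0 0 0 0" --pt "115 0 0 0 0 0 0" --pt "115 0 0 0 0 0 0" --pt "115 0 0 -2 0 0 0" --pt "115 0 0 -4 0 0 0" --pt "115 0 0 -4 0 0 0" --pt "115 0 0 -4 0 0 0" --pt "115 0 0 -3 0 0 0"

```text
clock: 26.5
tcp_pos: [527.4, 246.3, 194.6]
tool_rot: [0.997, -0.075, 0.001, -0.0]
force: [0.0, 0.2, 0.3]
opening: 48.2
```

>>> send_rows --pt "115 0 4 0 0 0 0" --pt "115 0 4 0 0 0 0" --pt "115 0 4 0 0 0 0" --pt "115 0 4 0 0 0 0" --pt "115 0 4 0 0 0 0" --pt "115 0 4 0 0 0 0" --pt "115 0 4 0 0 0 0" --pt "115 0 0 0 0 0 0"

```text
clock: 27.3
tcp_pos: [484.6, -34.7, 191.9]
tool_rot: [0.997, -0.077, 0.0, 0.001]
force: [0.4, 0.4, -0.2]
opening: 48.5
```

Run:
```python
from h import *
from cell import ctrl
for n in("top","side"):
    im,d,w=snap(n,n+"9");print(n)
    H=w[...,2].copy();bad=(w[...,0]<250)|(w[...,0]>720)|(w[...,1]<-300)|(w[...,1]>420);d2=np.where(bad,0,d);blobs(w,d2,27,(27,85),100)
c=cv2.imread("pics/top9.png")[190:340,140:340];cv2.imwrite("pics/top9c.png",cv2.resize(c,None,fx=4,fy=4))
```

```text
top
px [194. 235.] n 214 h 77.6 rect [623.3 229.1  27.9  28.3   0.7]
px [250. 244.] n 736 h 53.7 rect [606.6 114.   54.2  54.4  80.4]
px [413. 253.] n 763 h 69.3 rect [ 581.  -226.9   57.9   59.1   43.6]
px [188. 281.] n 649 h 51.6 rect [528.7 244.2  80.5  34.3  80.2]
px [243. 288.] n 610 h 52.0 rect [513.3 129.6  51.1  58.7  67.6]
side
px [307. 177.] n 191 h 75.7 rect [619.6 227.2  27.8  26.9  67.8]
px [266. 208.] n 427 h 50.5 rect [508.9 125.4  59.8  56.4  85.2]
px [305. 208.] n 451 h 51.9 rect [603.3 114.6  58.2  53.1  80.6]
px [294. 268.] n 332 h 41.4 rect [554.7 -97.8  36.2  48.1  23.4]
px [313. 306.] n 964 h 67.7 rect [ 578.1 -227.3   59.1   59.3   27.6]
```

View pics/top9c.png

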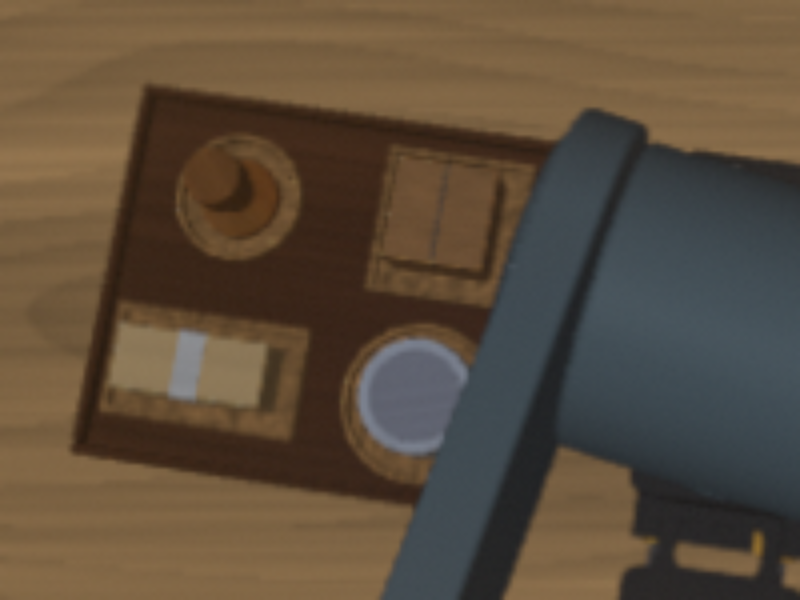

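View pics/side9.png

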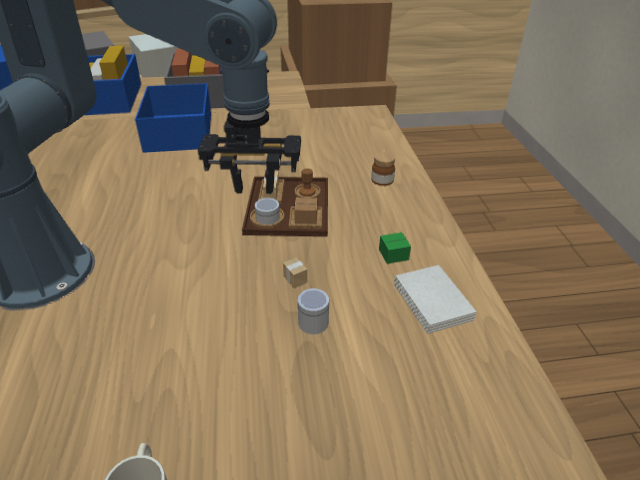

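All four stand centred in their nests, and their tops sit at floor height plus their own height, within the camera bias. The tall tin and the short box have not moved.

```bash
python3 -c "
from cell import workorder,ctrl
print(workorder.hand_in(),ctrl.state()['clock'])"
```

```text
the job is handed in; nothing more can be done
the job is handed in; nothing more can be done
```

I packed the gift tray in the order asked: low tin in the large ring, candlestick in the small ring, square carton in the square nest and long box in the oblong nest. I handed it in with the arm clear. The last clock reading before the final pictures was 27.3 s.

**Last checks (top and side pictures):**

| Item | Top height read (mm) | Expected (mm) | Offset from nest centre, top camera |
|---|---|---|---|
| Low tin | 50–52 | 49 | within about 3 mm |
| Candlestick | 76–78 | 75 | within about 2 mm |
| Carton | 52–54 | 51 | within about 1 mm |
| Long box | 52 | 49 | within about 2 mm |

- **Heights:** every reading is 1–3 mm high. The cameras read everything on the table high by about the same amount, so I take all four to be flat on their nest floors.
- **Left alone:** the tall tin and the short box read where they started. The green carton was not touched.
- **Weaker checks:**
  - In the last top picture the arm hid one edge of the tin. An earlier unobstructed top picture put it 2–3 mm from the ring centre.
  - The long box was measured only from the top, because the gripper blocked it in the side view.
  - The side and top cameras differ by about 3 mm in x. Each nest leaves about 9 mm of clearance, so this does not matter.

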